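Shift the microtome lever through its zigzag gate

TASK

Put the microtome into sectioning mode: take the blue-knobbed lever out of its red-marked notch, work it along the zigzag slot to the far end, fully home in the green-marked notch, and let go of it there. Leave the black-knobbed feed lever, the slide tray, the jar and the cassette where they are.

Things in the scene. Friction and masses are not known exactly. Their poses are not given: they have to be found in the camera images.
- gate: Fixed white shift box, 170 mm (x) by 120 mm (y); aluminium plate, top 60 mm above the bench. Origin: centre of underside on the bench, z up, yaw within 0.45 rad. The lever's 12 mm stem rises through a 20 mm wide zigzag slot (4 mm play each side). Slot centre line in the box's x, y (mm): red end (-40,-20), corner (0,-20), corner (0,20), corner (40,20), green end (40,-20), all straight legs.
- slot_start (a point): Red end of the slot's centre line, on the plate's upper face: where the zigzag starts. A red dot, 20 mm, lies on the plate 24 mm beyond it on the box's -x side.
- slot_end (a point): Green end of the slot's centre line, on the plate's upper face: where the lever must finish. A green dot, 20 mm, lies on the plate 24 mm beyond it on the box's -y side.
- blue_knob (a point): Centre of the lever's blue cylindrical knob: 32 mm diameter, 36 mm tall, axis upright, spanning 87 to 123 mm above the bench (centre at 105 mm, 45 mm above the plate). The lever rides on slides: it stays upright, keeps its height, does not turn, takes about 2 N to move slowly and stays where it is left. Only the slot's walls and ends stop it.
- shift_long (a joint): How far the blue lever has moved along the box's +x from the red end, in m: starts between 0 and 0.015 (in the red leg), 0.040 in the cross slot, 0.080 at the far end (play 0.004 more or less).
- shift_side (a joint): How far the blue lever has moved along the box's +y from the red end's line, in m: 0 at the start, 0.040 in the second long leg, 0 again at the green end (play 0.004 more or less).
- black_knob (a point): Bystander: centre of the black knob of the feed lever, same shape, size and height as the blue one, in a box of the same size with one straight slot along its length. Not to be moved.
- tray: Bystander: loose open white tray with three glass slides, 110 by 70 by 25 mm; origin at the centre of its underside.
- jar: Bystander: loose jar with orange cap, 44 mm diameter, 60 mm tall; origin at the centre of its underside.
- cassette: Bystander: loose yellow cassette carrying a pale wax block, 42 by 30 by 14 mm; origin at the centre of its underside.
Mind the look-alikes: they are no part of the job. What is shaped like the gate but pink or purple is not meant.

How it is judged:
On the way, in this order (a step that is already met when the one before it is completed fails the run):
1. the blue lever has gone through the cross slot to its second corner (the start of the second long leg) (value of joint shift_long between 0.028 and 0.055 m and value of joint shift_side above 0.025 m), for 0.05 s.
2. the blue lever has gone along the second long leg to its far corner (value of joint shift_long above 0.065 m and value of joint shift_side above 0.025 m), for 0.05 s.
At the end, for the whole second after the job is handed in: The blue lever stands at rest in the green-marked notch at the end of the zigzag: within 12 mm of the far end lengthwise (shift_long above 0.068) and within 15 mm of the green end sideways (shift_side below 0.015), released (value of joint shift_long above 0.068 m and value of joint shift_side below 0.015 m and velocity of joint shift_long between -0.01 and 0.01 m/s and velocity of joint shift_side between -0.01 and 0.01 m/s); the robot touches nothing.
It fails at once if the black feed lever is moved by more than 10 mm (distance of black_knob from where it was at the start of the episode above 0.01 m).
It fails at once if the tray, the jar or the cassette is moved by more than 15 mm (distance of any of tray, jar, cassette from where it was at the start of the episode above 0.015 m).
It also fails if it takes over 38 s, if anything falls off the work surface, if the arm or the gripper's body presses on something with over 40 N, if the wrist force passes 120 N, or if a joint passes its speed limit or range.

ROBOT

A 6-joint arm with a two-finger parallel gripper is mounted at the origin on the work surface. World frame = base frame: x ahead of the robot, y to its left, z up, the work surface at z = 0. Lengths are in m, angles in rad, forces in N, time in s.
With the tool pointing down it reaches from about 0.35 to 0.775 m from the base axis. Payload 5.5 kg.
Tool frame: the origin (TCP) lies at the very end of the fingers, on their centre line; the grasp point (between the pads) lies 19 mm behind it; z points along the fingers, y is the line along which they close (so a half turn about z gives the same grasp; the last joint's range is limited). The gripper opens to 85 mm and grips with 20 to 120 N. Pads are 22 mm wide; open, the fingers measure 114 mm over their backs; the gripper's body (76 mm by 85 mm) begins 54 mm behind the grasp point. The pads swing forward as they close: fully open they stand 13 mm farther back than shut.
Start: joints at [-1.412, 0.313, 0.046, 1.304, 0, 1.431], TCP at [0.169, -0.55, 0.205] pointing down, gripper open.
Joint ranges: [-2.76, 2.76], [-0.86, 1.69], [-1.03, 1.26], [-2.2, 2.34], [-1.47, 1.5], [-3.14, 3.14]. Speed limits (rad/s): [2.57, 2.57, 3.14, 3.14, 3.14, 3.14].

INTERFACE

Orientations are given as a unit quaternion [w, x, y, z].
In Python, from workcell import env, cams, ticket, spotter gives the robot as it stands.
- The arm moves only by the tool jog_arm, never from a script. Its argument "increments" is a list that holds one entry, the list of rows, each a list of 7 numbers: the shift along the tool's x, y, z in units of 0.25 m (1.0 is 0.25 m), then the turn, a rotation vector about the tool's x, y, z in units of 180 degrees (1.0 is 180 degrees), then the closure in counts, from 0 (fully open) to 255 (shut). A call has 1 to 20 rows; each row shifts and turns the commanded pose from where the row before left it, along the tool's axes as they then stand; what a row does not reach is not made up. A row lasts 1/10 s, in which the tool goes at most 50 mm and 8.59 degrees, less where a joint would pass 70% of its speed; a pose out of reach is approached as far as the arm can. A call with a number of a shift or a turn outside -1 to 1 is refused whole. A call with a gripper value outside its range is refused whole. The fingers move at their own pace and stop on an object; "force" is the grip in N (left out, the last holds). Time passes only in rows, so rows that do not move let the fingers close. It gives the time, the measured TCP pose, the force, the opening and the grip force at its end, in the units of the state.
- env.get_state(): the state, without advancing time (a new reading comes with each control period).
- cams.read_camera(name): name is "scene" or "top"; returns a dict with "pixels" (384x512x3 uint8, red, green, blue), "fx", "fy", "cx", "cy" (pixels), "k1" (the pictures are not rectified: a ray, as slopes to the right and down, at radius r is drawn at 1 + k1 r^2 times it, then the intrinsics apply), "xyz" and "attitude" of the camera in the world. Camera axes: x right, y down, z forward; pixel columns grow to the right and rows downward; lengths in m; the calibration is good to about 2 mm. A picture is of the moment at which its call begins. There is no depth.
- ticket.hand_in(): hands the job in; it is judged then, once.
Trained networks look in the newest picture that a camera, given by its name, has taken for a name from the list of things; names that differ only in an ending like _2 or _b are one class to them, and where a whole thing is asked for, a point or a joint stands for the part that bears it (a point fixed in the world has none). Each returns a list of dicts, best first, with "conf" (0 to 1); they miss things now and then, are a little off and sometimes report something else, mostly with a low value. They report only what shows in the picture. A call takes as long as a camera call. They do not tell look-alikes from the thing itself.
- spotter.find_in(target, camera): "uv" ([column, row] in pixels, amid what is visible of it).
- spotter.cut_out(target, camera): "region" (384x512 bool, what is visible of it) and "uv" ([column, row] in pixels, amid what is visible of it).
- spotter.landmark_of(target, camera): "uv" ([column, row] in pixels: a listed point, or the origin of a listed thing).
The state is a dict: "clock": time; "joint_pos": joint angles; "qvel": joint speeds; "tau": joint torques, N m; "tcp_pos": TCP position; "orientation": TCP orientation; "wrist_force": force on the tool from outside, world axes, zero at the start; "ft_torque": the same for the moment, N m; "finger_gap": finger opening in m; "grip_force": force on a finger pad.
Only numpy, scipy, OpenCV 4.12 (cv2) and the standard library are available. Lean on these libraries where they do the work, as an engineer would, in place of code of your own. Each camera call takes 0.05 s, during which the arm holds its last target. There are 200 camera calls.

## Working session

There is one attempt and no reset: what is moved stays moved. The work goes in short steps, Python scripts to look and compute and a tool call to move; the robot and the scene stay as the last step left them, time stands still between calls to the robot, and variables do not carry over. Pictures are saved under pics/ and viewed, at most 10 in all, crops included, and the job is handed in when it is done.

Besides the shell and the picture viewer there is one more tool, called in YAML: its name, and indented under it one key for each argument. jog_arm: Moves the arm, as the interface text tells. Shifts and turns lie within -1 to 1; 1 stands for 0.25 m of shift or 180 degrees of turn. Its arguments: {"type":"object","properties":{"increments":{"type":"array"},"force":{"type":"number"}},"required":["increments"]}

```bash
mkdir -p pics; cat > h.py <<'E'
import numpy as np, cv2
from scipy.spatial.transform import Rotation as R
from workcell import env, cams, ticket, spotter
def rot(a):
    a=np.array(a,float)
    return a if a.shape==(3,3) else R.from_quat(a[[1,2,3,0]]).as_matrix()
def ray_pt(c,uv,z):
    K=np.array([[c['fx'],0,c['cx']],[0,c['fy'],c['cy']],[0,0,1]])
    s=cv2.undistortPoints(np.array([[uv]],float),K,np.array([c['k1'],0,0,0.]))[0,0]
    d=rot(c['attitude'])@np.array([s[0],s[1],1]); p=np.array(c['xyz'])
    return p+d*(z-p[2])/d[2]
E
python3 - <<'E'
from h import *
for n in('scene','top'):
    c=cams.read_camera(n); cv2.imwrite(f'pics/{n}0.png',cv2.cvtColor(c['pixels'],cv2.COLOR_RGB2BGR))
    print(n,{k:v for k,v in c.items() if k!='pixels'})
    for t,z in(('slot_start',.06),('slot_end',.06),('blue_knob',.105),('black_knob',.105),('gate',0),('tray',0),('jar',0),('cassette',0)):
        print(t,[(np.round(d['uv'],1),round(d['conf'],2),ray_pt(c,d['uv'],z).round(4)) for d in spotter.landmark_of(t,n)])
print(env.get_state())
E
```

```text
scene {'fx': 395.9529183116567, 'fy': 395.9529183116567, 'cx': 248.92509611262932, 'cy': 192.38672981415127, 'k1': -0.04543503986203781, 'xyz': array([0.93112774, 0.72545154, 0.61300679]), 'attitude': array([-0.1490883 ,  0.26584069,  0.84587537, -0.4377171 ])}
slot_start [(array([349.4, 184.1]), 0.81, array([0.2287, 0.1992, 0.06  ])), (array([327.6, 298. ]), 0.6, array([0.5369, 0.4323, 0.06  ]))]
slot_end [(array([317.6, 331.9]), 0.97, array([0.6006, 0.4739, 0.06  ])), (array([257.5, 239.3]), 0.8, array([0.547 , 0.2359, 0.06  ])), (array([335.5, 203. ]), 0.72, array([0.3175, 0.2369, 0.06  ]))]
blue_knob [(array([274. , 204.3]), 0.92, array([0.4818, 0.2052, 0.105 ])), (array([333.9, 282. ]), 0.81, array([0.5353, 0.4372, 0.105 ])), (array([355.9, 172.4]), 0.52, array([0.2334, 0.2151, 0.105 ]))]
black_knob [(array([175.7, 131. ]), 0.67, array([ 0.4967, -0.229 ,  0.105 ]))]
gate [(array([333.8, 338.8]), 0.88, array([ 0.551,  0.474, -0.   ])), (array([343.2, 211.7]), 0.84, array([0.2617, 0.2217, 0.    ])), (array([277.3, 251.5]), 0.62, array([0.493 , 0.2406, 0.    ]))]
tray [(array([193.
[... 1689 characters left out ...]
'clock': 0.9, 'joint_pos': array([-1.41160528e+00,  3.13152533e-01,  4.61459468e-02,  1.30360273e+00,
       -3.67506234e-06,  1.43118260e+00]), 'qvel': array([ 0.00011084, -0.0001011 , -0.00022378, -0.00115125,  0.00073925,
        0.00014913]), 'tau': array([ 3.69080954e-04, -4.80445933e+01,  2.98814428e+01,  1.28507386e-04,
       -1.65117790e-04, -1.92626075e-06]), 'tcp_pos': array([ 0.16926024, -0.54959336,  0.20506904]), 'orientation': array([ 9.35169639e-05,  9.88860204e-01,  1.48847199e-01, -9.22184106e-07]), 'wrist_force': array([-0.34445339,  0.04132365,  0.77985796]), 'ft_torque': array([-0.0071479 , -0.01387937,  0.02362442]), 'grip_force': 0.0, 'finger_gap': 0.08531915571822228}
```

View pics/top0.png

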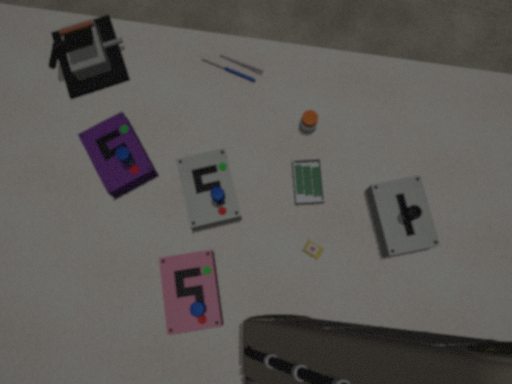

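View pics/scene0.png

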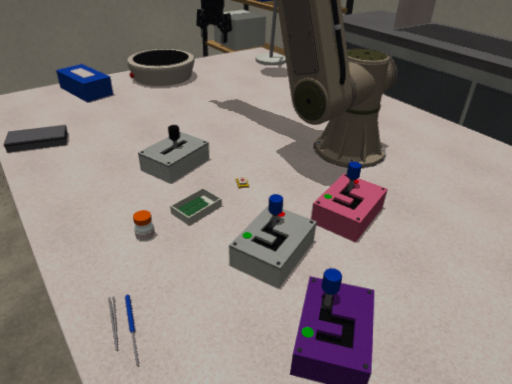

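The top view shows the white gate in the middle, around (208,190). Its green dot is at (223,167), its red dot at (222,211) and its blue knob at (218,195). The pink and purple boxes are decoys. The scene view shows the gate at (272,240), with green at (247,235), red at (282,214) and the knob at (276,204). I'll measure these precisely.

```bash
cat > m.py <<'E'
from h import *
from scipy.optimize import least_squares
def blob(im,col,near,r=16):
    a=im.astype(float); o=[i for i in range(3) if i!=col]
    w=a[...,col]-a[...,o].max(-1)
    v,u=np.mgrid[:384,:512]; m=(np.hypot(u-near[0],v-near[1])<r)
    w=np.where(m,w,0); w=np.where(w>0.4*w.max(),w,0)
    return np.array([(u*w).sum(),(v*w).sum()])/w.sum(), int((w>0).sum())
def main():
    G=[];Rd=[];B=[]
    for n,g,r,b in(('top',(223,167),(222,211),(218,195)),('scene',(247,235),(282,214),(276,204))):
        c=cams.read_camera(n);im=c['pixels']
        for col,nr,z,L,rad in((1,g,.06,G,8),(0,r,.06,Rd,8),(2,b,.105,B,15)):
            uv,k=blob(im,col,nr,rad);p=ray_pt(c,uv,z);L.append(p[:2]);print(n,'RGB'[col],uv.round(1),k,p.round(4))
        for t,z in(('gate',0),('slot_end',.06),('blue_knob',.105)):
            for d in spotter.landmark_of(t,n):
                p=ray_pt(c,d['uv'],z)
                if abs(p[0]-.5)<.08 and abs(p[1]-.24)<.06: print(n,t,round(d['conf'],2),p.round(4))
    return G,Rd,B
if __name__=='__main__':
    G,Rd,B=main()
    for g,r in zip(G,Rd):
        d=g-r; print('len',np.hypot(*d),'yaw',np.arctan2(d[1],d[0])-np.arctan2(-24,104))
E
python3 m.py
python3 - <<'E'
import cv2
a=cv2.imread('pics/top0.png')[140:240,165:255];b=cv2.imread('pics/scene0.png')[185:285,225:325]
cv2.imwrite('pics/crop.png',cv2.hconcat([cv2.resize(a,(360,400)),cv2.resize(b,(400,400))]))
E
```

```text
top G [222.2 166.2] 50 [0.5587 0.2118 0.06  ]
top R [221.8 210.4] 50 [0.4537 0.1945 0.06  ]
top B [216.8 193.4] 158 [0.4821 0.2068 0.105 ]
top gate 0.89 [0.5096 0.2381 0.    ]
top slot_end 0.88 [0.5547 0.2416 0.06  ]
top blue_knob 0.5 [0.4727 0.2077 0.105 ]
scene G [246.9 234.8] 45 [0.5571 0.2118 0.06  ]
scene R [281.4 214.2] 23 [0.4515 0.1981 0.06  ]
scene B [275.4 199.9] 161 [0.4694 0.1943 0.105 ]
scene gate 0.8 [0.4953 0.2272 0.    ]
scene slot_end 0.96 [0.5469 0.2322 0.06  ]
scene blue_knob 0.9 [0.4841 0.2084 0.105 ]
len 0.10644478847294309 yaw 0.38967557963203636
len 0.10647357090993836 yaw 0.3558923215250871
```

View pics/crop.png

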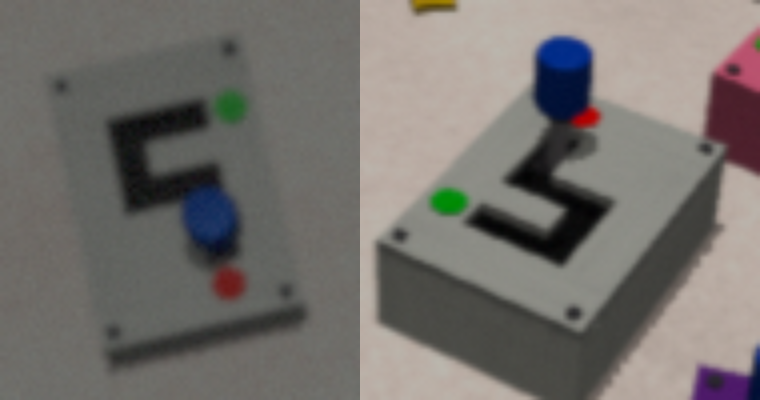

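Gate pose: centre about (0.505, 0.237), yaw about 0.385. The knob is at about (0.480, 0.206). Next I swing the arm over, with the fingers' closing axis ending up along the gate's x.

jog_arm:
  increments:
    - [[0.183, -0.0173, 0, 0, 0, -0.0264, 0], [0.183, -0.0173, 0, 0, 0, -0.0264, 0], [0.183, -0.0173, 0, 0, 0, -0.0264, 0], [0.183, -0.0173, 0, 0, 0, -0.0264, 0], [0.183, -0.0173, 0, 0, 0, -0.0264, 0], [0.183, -0.0173, 0, 0, 0, -0.0264, 0], [0.183, -0.0173, 0, 0, 0, -0.0264, 0], [0.183, -0.0173, 0, 0, 0, -0.0264, 0], [0.183, -0.0173, 0, 0, 0, -0.0264, 0], [0.183, -0.0173, 0, 0, 0, -0.0264, 0], [0.183, -0.0173, 0, 0, 0, -0.0264, 0], [0.183, -0.0173, 0, 0, 0, -0.0264, 0], [0.183, -0.0173, 0, 0, 0, -0.0264, 0], [0.183, -0.0173, 0, 0, 0, -0.0264, 0], [0.183, -0.0173, 0, 0, 0, -0.0264, 0], [0.183, -0.0173, 0, 0, 0, -0.0264, 0], [0.183, -0.0173, 0, 0, 0, -0.0264, 0], [0.183, -0.0173, 0, 0, 0, -0.0264, 0], [0.183, -0.0173, 0, 0, 0, -0.0264, 0], [0.183, -0.0173, 0, 0, 0, -0.0264, 0]]
  force: 40

```text
clock: 3.3
tcp_pos: [0.4796, 0.2084, 0.205]
orientation: [0.0, 0.557, 0.831, 0.0]
wrist_force: [0.3, -1.0, 0.2]
finger_gap: 0.0855
grip_force: 0.0
```

jog_arm:
  increments:
    - [[0, 0, 0.08, 0, 0, 0, 0], [-0.008, 0, 0.08, 0, 0, 0, 0], [0, 0, 0.08, 0, 0, 0, 0], [0, 0, 0.08, 0, 0, 0, 0], [0, 0, 0.08, 0, 0, 0, 0], [0, 0, 0.08, 0, 0, 0, 0], [0, 0, 0, 0, 0, 0, 0], [0, 0, 0, 0, 0, 0, 0]]

```text
clock: 4.1
tcp_pos: [0.4805, 0.2047, 0.0851]
orientation: [-0.0, 0.558, 0.83, -0.0]
wrist_force: [-0.2, 0.1, 0.7]
finger_gap: 0.0856
grip_force: 0.0
```

```bash
cat > look.py <<'E'
import sys
from h import *
L=[]
for n,s in(('top',(slice(130,250),slice(150,290))),('scene',(slice(150,290),slice(195,345)))):
    c=cams.read_camera(n);L.append(cv2.resize(cv2.cvtColor(c['pixels'],cv2.COLOR_RGB2BGR)[s],(400,400)))
cv2.imwrite(sys.argv[1],cv2.hconcat(L)); s=env.get_state(); print(s['tcp_pos'],s['wrist_force'],s['clock'])
E
python3 look.py pics/a.png
```

```text
[0.48160639 0.20497586 0.08618555] [-0.21542172  0.23545668  0.42603392] 4.2
```

View pics/a.png

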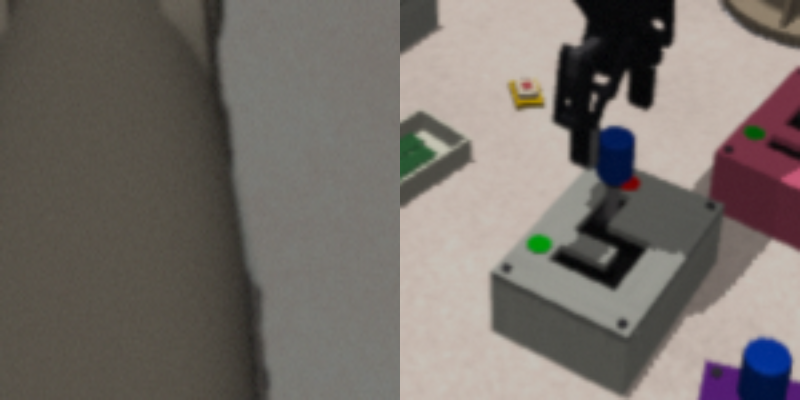

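The scene crop shows the knob at (615,155), with fingertips at about (588,165) and (640,105). The fingers may be behind the knob, so I'll check by projection.

```bash
python3 - <<'E'
from h import *
c=cams.read_camera('scene'); s=env.get_state()
K=np.array([[c['fx'],0,c['cx']],[0,c['fy'],c['cy']],[0,0,1]]);A=rot(c['attitude'])
def proj(p):
    q=A.T@(np.array(p)-c['xyz']); return cv2.projectPoints(q[None],np.zeros(3),np.zeros(3),K,np.array([c['k1'],0,0,0.]))[0].ravel()
crop=lambda p:((proj(p)-[195,150])*[400/150,400/140]+[400,0]).round(0)
t=s['tcp_pos'];Rt=rot(s['orientation'])
print('knob top/bottom',crop([.48,.206,.123]),crop([.48,.206,.087]),'tcp',crop(t))
for sg in(-1,1):
    for b in(0,.013): print(sg,b,crop(t+Rt@[0,sg*.043,-b]),crop(t+Rt@[0,sg*.057,-b]))
cv2.imwrite('pics/b.png',cv2.resize(cv2.cvtColor(c['pixels'],cv2.COLOR_RGB2BGR)[120:240,215:345],(650,600)))
E
```

```text
knob top/bottom [614. 135.] [612. 174.] tcp [609. 175.]
-1 0 [634. 147.] [642. 139.]
-1 0.013 [635. 134.] [643. 125.]
1 0 [583. 204.] [573. 214.]
1 0.013 [583. 190.] [574. 200.]
```

View pics/b.png

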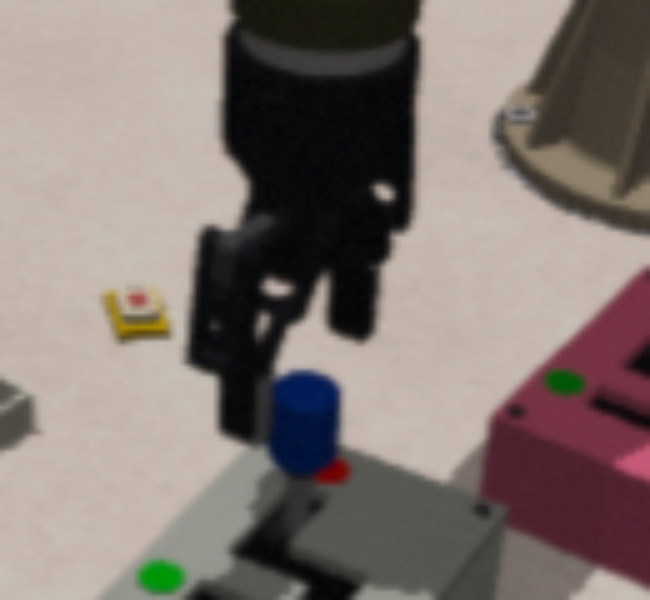

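```bash
python3 - <<'E'
from h import *
c=cams.read_camera('scene')
K=np.array([[c['fx'],0,c['cx']],[0,c['fy'],c['cy']],[0,0,1]]);A=rot(c['attitude'])
def proj(p):
    q=A.T@(np.array(p)-c['xyz']); return cv2.projectPoints(q[None],np.zeros(3),np.zeros(3),K,np.array([c['k1'],0,0,0.]))[0].ravel().round(1)
print('base',proj([0,0,0]))
t=np.array([.1693,-.5496,.205]);Rt=rot([0,.98886,.14885,0])
for sg in(-1,1):
  for b in (0,.013): print(sg,b,proj(t+Rt@[0,sg*.043,-b]),proj(t+Rt@[0,sg*.057,-b]))
a=cv2.imread('pics/scene0.png');cv2.imwrite('pics/c.png',cv2.hconcat([cv2.resize(a[0:60,185:245],(400,400),interpolation=cv2.INTER_NEAREST),cv2.resize(a[90:190,300:400],(400,400))]))
s=env.get_state();print(s['tcp_pos'],s['joint_pos'])
E
```

```text
base [349.  149.4]
-1 0 [223.1  54.4] [226.1  55.1]
-1 0.013 [223.1  50.8] [226.   51.5]
1 0 [205.6  50.2] [202.8  49.5]
1 0.013 [205.4  46.6] [202.7  45.9]
[0.48169198 0.20496962 0.0862271 ] [ 2.48968110e-01  2.80314606e-01 -3.00564263e-01  9.87661827e-01
 -1.25581404e-04  1.43304465e+00]
```

View pics/c.png

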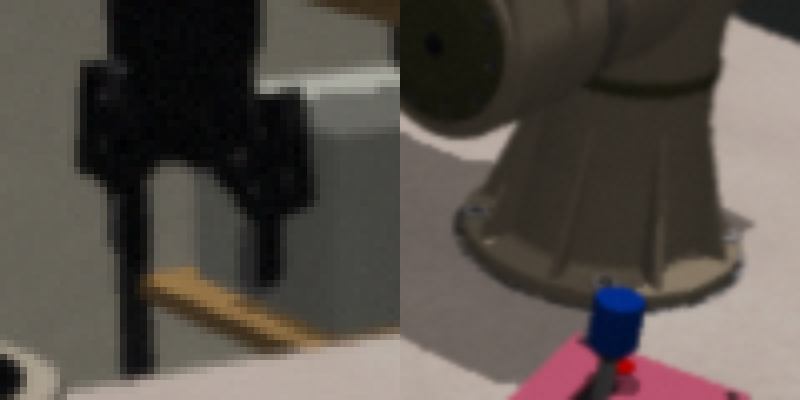

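The pixel offsets at the start and now agree: the fingertips really sit about 25 mm higher than the nominal TCP suggests. Lowering 15 mm is safe under either reading, since the nominal TCP stays 11 mm above the plate. Then I close.

jog_arm:
  increments:
    - [[0, 0, 0.03, 0, 0, 0, 0], [0, 0, 0.03, 0, 0, 0, 0], [0, 0, 0, 0, 0, 0, 0], [0, 0, 0, 0, 0, 0, 120], [0, 0, 0, 0, 0, 0, 160], [0, 0, 0, 0, 0, 0, 200], [0, 0, 0, 0, 0, 0, 200], [0, 0, 0, 0, 0, 0, 200], [0, 0, 0, 0, 0, 0, 200], [0, 0, 0, 0, 0, 0, 200]]
  force: 40

```text
clock: 5.3
tcp_pos: [0.4808, 0.2048, 0.0703]
orientation: [0.0, 0.558, 0.83, 0.0]
wrist_force: [-1.4, -0.3, 4.2]
finger_gap: 0.0305
grip_force: 39.6
```

```bash
python3 look.py pics/d.png
```

```text
[0.48083088 0.20477929 0.07028334] [-0.44686526  0.10755386  4.38754122] 5.4
```

View pics/d.png

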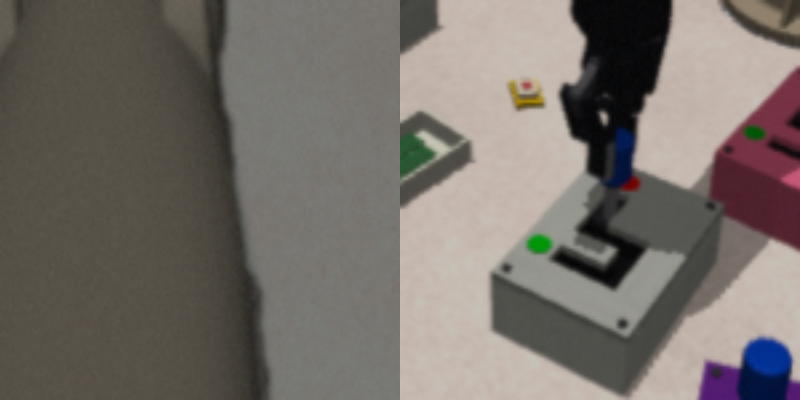

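The knob is gripped: the opening is 30.5 mm at 40 N, and the picture shows the fingers around it. Tool y is the gate's +x and tool x is the gate's +y. First leg: +35 mm along gate x.

jog_arm:
  increments:
    - [[0, 0.02, 0, 0, 0, 0, 200], [0, 0.02, 0, 0, 0, 0, 200], [0, 0.02, 0, 0, 0, 0, 200], [0, 0.02, 0, 0, 0, 0, 200], [0, 0.02, 0, 0, 0, 0, 200], [0, 0.02, 0, 0, 0, 0, 200], [0, 0.02, 0, 0, 0, 0, 200], [0, 0, 0, 0, 0, 0, 200], [0, 0, 0, 0, 0, 0, 200]]

```text
clock: 6.3
tcp_pos: [0.5142, 0.2185, 0.0703]
orientation: [0.001, 0.558, 0.83, 0.001]
wrist_force: [0.9, 1.0, 3.5]
finger_gap: 0.031
grip_force: 39.7
```

jog_arm:
  increments:
    - [[0.02, 0, 0, 0, 0, 0, 200], [0.02, 0, 0, 0, 0, 0, 200], [0.02, 0, 0, 0, 0, 0, 200], [0.02, 0, 0, 0, 0, 0, 200], [0.02, 0, 0, 0, 0, 0, 200], [0.02, 0, 0, 0, 0, 0, 200], [0.02, 0, 0, 0, 0, 0, 200], [0.02, 0, 0, 0, 0, 0, 200], [0, 0, 0, 0, 0, 0, 200], [0, 0, 0, 0, 0, 0, 200]]

```text
clock: 7.3
tcp_pos: [0.4978, 0.2561, 0.0703]
orientation: [-0.0, 0.558, 0.83, 0.001]
wrist_force: [0.5, 1.5, 5.6]
finger_gap: 0.0307
grip_force: 39.8
```

jog_arm:
  increments:
    - [[0, 0.02, 0, 0, 0, 0, 200], [0, 0.02, 0, 0, 0, 0, 200], [0, 0.02, 0, 0, 0, 0, 200], [0, 0.02, 0, 0, 0, 0, 200], [0, 0.02, 0, 0, 0, 0, 200], [0, 0.02, 0, 0, 0, 0, 200], [0, 0.02, 0, 0, 0, 0, 200], [0, 0.02, 0, 0, 0, 0, 200], [0, 0, 0, 0, 0, 0, 200], [0, 0, 0, 0, 0, 0, 200]]

```text
clock: 8.3
tcp_pos: [0.5346, 0.2712, 0.0703]
orientation: [-0.0, 0.558, 0.83, 0.0]
wrist_force: [0.4, 1.0, 6.5]
finger_gap: 0.0307
grip_force: 39.9
```

jog_arm:
  increments:
    - [[-0.02, 0, 0, 0, 0, 0, 200], [-0.02, 0, 0, 0, 0, 0, 200], [-0.02, 0, 0, 0, 0, 0, 200], [-0.02, 0, 0, 0, 0, 0, 200], [-0.02, 0, 0, 0, 0, 0, 200], [-0.02, 0, 0, 0, 0, 0, 200], [-0.02, 0, 0, 0, 0, 0, 200], [-0.02, 0, 0, 0, 0, 0, 200], [0, 0, 0, 0, 0, 0, 200], [0, 0, 0, 0, 0, 0, 200]]

```text
clock: 9.3
tcp_pos: [0.5501, 0.2336, 0.0703]
orientation: [0.0, 0.558, 0.83, 0.0]
wrist_force: [1.1, -0.3, 5.3]
finger_gap: 0.0308
grip_force: 39.9
```

```bash
python3 look.py pics/e.png
```

```text
[0.55014376 0.23359668 0.07029772] [ 1.00082778 -0.1291075   5.2382092 ] 9.4
```

View pics/e.png

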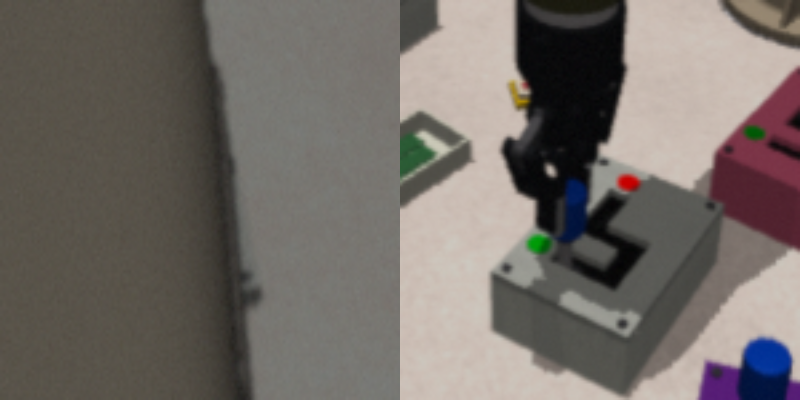

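The crop shows the stem at the green end (565,245), beside the green dot (539,243). I release and lift.

jog_arm:
  increments:
    - [[0, 0, 0, 0, 0, 0, 120], [0, 0, 0, 0, 0, 0, 60], [0, 0, 0, 0, 0, 0, 0], [0, 0, 0, 0, 0, 0, 0], [0, 0, 0, 0, 0, 0, 0], [0, 0, 0, 0, 0, 0, 0], [0, 0, -0.08, 0, 0, 0, 0], [0, 0, -0.1, 0, 0, 0, 0], [0, 0, -0.12, 0, 0, 0, 0], [0, 0, -0.12, 0, 0, 0, 0], [0, 0, -0.12, 0, 0, 0, 0], [0, 0, 0, 0, 0, 0, 0], [0, 0, 0, 0, 0, 0, 0], [0, 0, 0, 0, 0, 0, 0]]

```text
clock: 10.8
tcp_pos: [0.5495, 0.2328, 0.2037]
orientation: [-0.001, 0.558, 0.83, -0.001]
wrist_force: [-0.8, 0.5, -1.1]
finger_gap: 0.0853
grip_force: 0.0
```

```bash
python3 - <<'E'
from h import *
from m import blob
c=cams.read_camera('scene')
for n,nr,col,z,rad in(('knob',(261,222),2,.117,15),('red',(281,214),0,.06,8),('green',(247,235),1,.06,8)):
    uv,k=blob(c['pixels'],col,nr,rad); p=ray_pt(c,uv,z); d=p[:2]-[.5052,.2373]
    cs,sn=np.cos(.385),np.sin(.385); print(n,uv.round(1),k,'local',(np.array([[cs,sn],[-sn,cs]])@d).round(4))
print([(d['uv'],d['conf']) for d in spotter.landmark_of('blue_knob','scene')])
E
```

```text
knob [256.9 221.9] 273 local [ 0.0506 -0.0129]
red [280.3 213.4] 40 local [-0.0656 -0.0197]
green [246.9 234.8] 45 local [ 0.0385 -0.0431]
[([333.8, 283.4], 0.84), ([258.0, 225.7], 0.83), ([355.6, 170.4], 0.62)]
```

The knob stands at about (40, -18) mm in the gate frame, allowing for blob height bias, so it is home. The fingers are clear of it.

```bash
python3 -c "
from h import *
print(ticket.hand_in())"
```

```text
the job is handed in; nothing more can be done
None
```

The blue lever went through the zigzag slot to the green-marked notch and was released there. The last picture puts it within about 5 mm of the green end. The job was handed in at about 11 s on the clock, and no verdict came back.

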